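Pin the lever of the tea-cake press and fit its spring clip

TASK

Push the loose pivot pin of the tea-cake press fully home by its round head, then take the steel spring clip from its wooden stand and push it down over the groove at the pin's other end until it snaps past its bulge and sits home on the shank. Feel your way and never force the pin or the clip (a push of 20 N is more than enough); let go of the clip at the end and leave the tea things where they are.

Things in the scene. Friction and masses are not known exactly. Their poses are not given: they have to be found in the camera images.
- press: Tea-cake press, fixed: wooden base; a dark steel clevis of two upright cheeks with a lever between them, pinned by a steel pin along the press's y. Origin on the table below the pin's middle. +x runs along the lever to its handle (262 mm out). Nominally cheeks x -20..20, y +-(20..30) mm, tops 120 mm up, lever and handle top 114 mm. Pin head on the +y side, grooved end on the -y side
- pin (a joint): How far the pin is drawn out of the clevis along the press's +y, m: 0 = fully home (head against the cheek, a hard stop). About 4 N of friction; it stays where left. Starts 10 to 18 mm out, the groove hidden inside the -y cheek. Head 32 mm diameter, 10 mm thick, its outer face nominally at press y = 40 mm + this value, its axis 100 mm up
- groove_home (a point): Nominal centre of the groove with the pin home, fixed to the press (its axes), 100 mm up. The clevis (cheeks, lever, pin together) is shimmed on the base: all of it sits up to 9 mm off nominal along y and up to 6 mm in height, unmeasured. Groove 14 mm diameter, 8 mm wide, right against the -y cheek's outer face, 4 mm from its centre; beyond it a 22 mm end collar, 10 mm long
- clip: Loose steel hairpin spring clip, about 47 g. Origin in the middle of the bay that takes the shank; z up to the grip tab, x across the legs, y along the pin when fitted (same when turned half round z). Two sprung round wire legs, 5 mm thick, narrow to a 9 mm neck at z = -8 mm, then flare to a mouth 25 mm wide inside, 35 outside, tips at z = -18.5 mm
- clip_tab (a point): Middle of the clip's flat grip tab, 20 (clip x) x 12 (clip y) x 35 mm (z), centred 50.5 mm above the clip's origin. Below it a tongue between the legs stops the shank at home (under 1 mm of play). Over the 14 mm groove the bulge takes about 5 to 12 N of push; then it snaps and pulls itself home (2 to 10 N). In the groove the legs have 1.5 mm of room either side; it cannot go over the collar
- stand: Fixed wooden block 64 (x) x 40 (y) x 60 mm high with a slot along its x in which the clip hangs upright, clip x along the slot, the tab's shoulders resting on the block's top so that the tab stands 35 mm above it. Lift the clip 60 mm straight up to free it. Origin at the centre of the underside
- teapot: Bystander: small red-brown clay teapot, 105 mm wide without spout and handle, 87 mm high; origin at the centre of its underside
- bowl: Bystander: dark clay bowl, 110 mm wide, 45 mm high; origin at the centre of its underside
- cup: Bystander: white cup, 60 mm wide, 45 mm high; origin at the centre of its underside
- canister: Bystander: round tea canister, 68 mm wide, 100 mm high; origin at the centre of its underside

How it is judged (in metres and radians):
On the way, in this order (a step that is already met when the one before it is completed fails the run):
1. the pin is pushed fully home (value of joint pin below 0.0015 m), for 0.2 s.
2. the clip is taken out of its stand (distance between clip and stand above 0.075 m), for 0.1 s.
3. the clip has snapped onto the groove, pin still home (x of clip in the frame of groove_home between -0.004 and 0.004 m and y of clip in the frame of groove_home between -0.0115 and 0.0115 m and z of clip in the frame of groove_home between -0.0075 and 0.0075 m and angle between the y axis of clip and the y axis of press, either way round below 0.12 rad and value of joint pin below 0.0015 m), for 0.2 s.
At the end, for the whole second after the job is handed in: Pin within 1.5 mm of home; middle of the clip's bay within 11.5 mm along the pin, 4 mm across and 7.5 mm in height of groove_home (possible only when snapped on the groove); clip's y within 0.12 rad of the pin's axis; clip at rest (all of step 3 and linear speed of clip below 0.02 m/s); the robot touches nothing.
It fails at once if the clip bears on the press or its pin with more than 36 N in all, the squeeze of its legs (up to 25 N) included (contact force between clip and press above 36 N).
It fails at once if the robot presses on the press or its pin with more than 30 N (contact force between any of the fingers, the arm and press above 30 N).
It fails at once if a tea thing (teapot, bowl, cup, canister) is moved more than 15 mm (distance of any of teapot, bowl, cup, canister from where it was at the start of the episode above 0.015 m).
It also fails if it takes over 72 s, if anything falls off the work surface, if the arm or the gripper's body presses on something with over 40 N, if the wrist force passes 120 N, or if a joint passes its speed limit or range.

ROBOT

A 6-joint arm with a two-finger parallel gripper is mounted at the origin on the work surface. World frame = base frame: x ahead of the robot, y to its left, z up, the work surface at z = 0. Lengths are in m, angles in degrees, forces in N, time in s.
With the tool pointing down it reaches from about 0.35 to 0.875 m from the base axis. Payload 4.2 kg.
Tool frame: the origin (TCP) lies midway between the tips of the shut fingers; the grasp point (between the pads) lies 19 mm behind it; y points along the fingers, z is the direction in which the jaws open and shut, and the axes are right-handed (so a half turn about y gives the same grasp; the last joint's range is limited). The gripper opens to 87 mm and grips with 3 to 60 N. Pads are 19 mm wide; open, the fingers measure 117 mm over their backs; the gripper's body (75 mm by 190 mm) begins 51 mm behind the grasp point.
Start: joints at [-50.959, 22.042, 0.453, 0, -68.411, -14.817], TCP at [0.256, -0.57, 0.223] pointing down, gripper open.
Joint ranges: [-179.83, 179.83], [-69.29, 118.12], [-61.27, 80.66], [-181.25, 117.63], [-171.15, -9.14], [-177.46, 177.46]. Speed limits (degrees/s): [159.86, 159.86, 180, 180, 180, 180].

INTERFACE

Orientations are given as [roll, pitch, yaw] about the fixed x, y, z axes, in that order (R = Rz(yaw) Ry(pitch) Rx(roll)).
In Python, from workcell import env gives the robot as it stands. The module is installed in compiled form; this text tells all that it offers. Calls block until the motion is done:
- env.goto(position, orientation): joint-space move of the TCP to a pose.
- env.move_straight(position, rotation=None, rate=0.15, force_limit=None): straight line of the TCP; rotation=None keeps the orientation; rate is the mean speed in m/s. With force_limit (N) it stops when the force on the tool has changed by that much, and returns True; else False.
- env.set_joints(angles): joint-space move.
- env.gripper_to(opening, grasp_force=None): opening from 0.0 (shut) to 1.0 (fully open); grasp_force is the grip in N (None keeps the last); returns when the fingers have stopped.
- env.dwell(seconds).
- env.inverse_kinematics(position, orientation): joint angles nearest the present ones, or None.
- env.read_state(): the state.
- env.grab_frame(name): name is "scene" or "side" or "wrist"; returns a dict with "image" (400x640x3 uint8, blue, green, red), "fx", "fy", "cx", "cy" (pixels), "position" and "orientation" of the camera in the world. Camera axes: x right, y up, looking along -z (the intrinsics and any distortion apply to the point x, -y, -z); pixel columns grow to the right and rows downward; lengths in m; the calibration is good to about 2 mm. A picture is of the moment at which its call begins. There is no depth.
A pose or a line that the arm cannot do raises env.Unreachable and nothing moves.
- env.close_job(): hands the job in, once; it reports no verdict.
Trained networks look in a picture, given as the dict that the camera call returned (one of the last four; its "shot" number tells which), for a name from the list of things; names that differ only in an ending like _2 or _b are one class to them, and where a whole thing is asked for, a point or a joint stands for the part that bears it (a point fixed in the world has none). Each returns a list of dicts, best first, with "score" (0 to 1); they miss things now and then, are a little off and sometimes report something else, mostly with a low value. They report only what shows in the picture. A call takes as long as a camera call.
- env.search_frame(picture, thing): "xyz" ([x, y, z] in m, in world coordinates, good to about 4 mm: the middle of the surface that is visible of it).
- env.trace(picture, thing): "mask" (400x640 bool, what is visible of it).
The state is a dict: "clock": time; "joint_positions": joint angles; "qvel": joint speeds; "joint_torque": joint torques, N m; "position": TCP position; "tool_rot": TCP orientation; "force": force on the tool from outside, world axes, zero at the start; "wrist_torque": the same for the moment, N m; "opening": opening from 0.0 (shut) to 1.0 (fully open).
Only numpy, scipy, OpenCV 4.12 (cv2) and the standard library are available. Lean on these libraries where they do the work, as an engineer would, in place of code of your own. Each camera call takes 0.05 s, during which the arm holds its last target.

## Working session

There is one attempt and no reset: what is moved stays moved. The work goes in short steps, each a Python script; the robot and the scene stay as the last script left them, time stands still between calls to the robot, and variables do not carry over. Pictures are saved under pics/ and viewed, and the job is handed in when it is done.

```bash
mkdir -p pics; ls; cat > a.py <<'E'
from workcell import env
import cv2
s=env.read_state(); print(s)
for n in ["scene","side","wrist"]:
    f=env.grab_frame(n); cv2.imwrite(f"pics/{n}0.png",f["image"])
    print(n,{k:v for k,v in f.items() if k!="image"})
    for t in ["press","pin","clip","clip_tab","stand","teapot","bowl","cup","canister"]:
        try:
            r=env.search_frame(f,t); print(t,[(round(q["score"],2),[round(float(v),4) for v in q["xyz"]]) for q in r[:2]])
        except Exception as e: print(t,repr(e))
E
python3 a.py
```

```text
pics
{'clock': 0.0, 'joint_positions': array([-5.09605804e+01,  2.20933919e+01,  3.79300661e-01, -3.06596857e-02,
       -6.84114775e+01, -1.48167099e+01]), 'qvel': array([ 0.05270677, -0.12254143,  0.00687924,  0.09699708,  0.01752555,
        0.00023512]), 'joint_torque': array([ 4.21326813e-04, -3.90663815e+01,  1.87405962e+01,  4.21976119e+00,
        1.10370945e-02, -1.98214725e-04]), 'position': array([ 0.25620236, -0.56940595,  0.2214243 ]), 'tool_rot': array([-8.98713196e+01,  4.57511370e-03,  2.42114027e+01]), 'force': array([-0.15438506, -1.01000072, -0.49218919]), 'wrist_torque': array([-0.02424835, -0.01332812,  0.00245688]), 'opening': 0.9989003489582214}
scene {'fx': 468.75139723554327, 'fy': 468.75139723554327, 'cx': 316.1937343041698, 'cy': 192.78448051322937, 'position': array([1.44162499, 0.4646679 , 0.76164039]), 'orientation': array([ 54.16062745,  -0.34245995, 116.69644728]), 'shot': 1}
press [(0.58, [0.595, 0.0288, 0.0406])]
pin [(0.68, [0.4779, 0.0451, 0.1004])]
clip []
clip_tab [(0.49, [0.4658, -0.242, 0.0774])]
stand [(0.68, [0.4809, -0.2344, 0.0419])]
teapot
[... 414 characters left out ...]
-156.54509167]), 'shot': 2}
press [(0.68, [0.5406, 0.0303, 0.0344])]
pin [(0.78, [0.4718, 0.0648, 0.1056])]
clip []
clip_tab [(0.61, [0.4603, -0.2441, 0.0803])]
stand [(0.8, [0.4541, -0.2359, 0.0405])]
teapot [(0.9, [0.6987, -0.2462, 0.0484])]
bowl [(0.77, [0.7153, 0.2551, 0.0234])]
cup [(0.64, [0.6574, 0.4009, 0.023])]
canister [(0.61, [0.4665, 0.2696, 0.0846])]
wrist {'fx': 336.8566935864817, 'fy': 336.8566935864817, 'cx': 320.230677004573, 'cy': 204.85670038048892, 'position': array([ 0.19403721, -0.59844135,  0.38473613]), 'orientation': array([-1.48289212e+01,  2.48295349e-02,  1.14200299e+02]), 'shot': 3}
press []
pin []
clip []
clip_tab []
stand []
teapot []
bowl []
cup []
canister []
```

View pics/scene0.png

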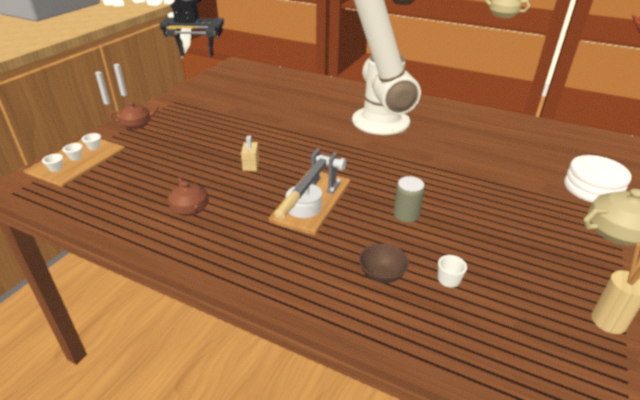

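View pics/side0.png

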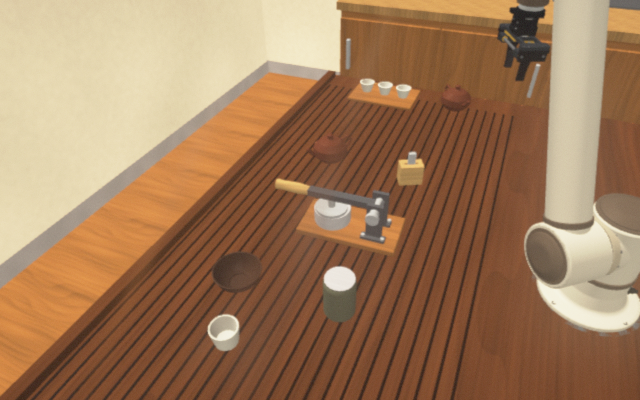

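View pics/wrist0.png

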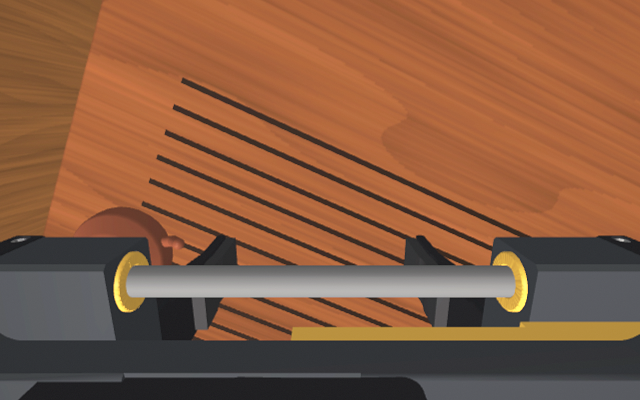

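```bash
cat > b.py <<'E'
from workcell import env
import cv2
for n,p in [("stand",[0.53,-0.24,0.24]),("press",[0.55,0.03,0.20])]:
    env.goto(p,[-90,0,0])
    f=env.grab_frame("wrist"); cv2.imwrite(f"pics/w_{n}.png",f["image"])
    print(n,env.read_state()["clock"],f["fx"],f["cx"],f["cy"],f["position"],f["orientation"])
    for t in ["press","pin","clip","clip_tab","stand"]:
            r=env.search_frame(f,t); print(t,[(round(q["score"],2),[round(float(v),4) for v in q["xyz"]]) for q in r[:2]])
E
python3 b.py
```

```text
stand 3.1333 336.8566935864817 320.230677004573 204.85670038048892 [ 0.4611525  -0.24035528  0.40215079] [-1.48310991e+01  4.27156684e-02  8.99348165e+01]
press [(0.61, [0.5005, -0.0146, 0.0245])]
pin [(0.64, [0.4708, -0.0025, 0.1078])]
clip [(0.73, [0.4533, -0.2473, 0.0924])]
clip_tab [(0.85, [0.4568, -0.2438, 0.0967])]
stand [(0.87, [0.4545, -0.2455, 0.0611])]
press 4.4917 336.8566935864817 320.230677004573 204.85670038048892 [0.48156117 0.0295896  0.36241237] [-1.48653320e+01  4.71410862e-02  8.99442230e+01]
press [(0.88, [0.5161, 0.0093, 0.0301])]
pin [(0.76, [0.4713, 0.0314, 0.1079])]
clip [(0.42, [0.4618, -0.2392, 0.0598]), (0.16, [0.5166, 0.011, 0.0291])]
clip_tab [(0.67, [0.4759, 0.2272, 0.0955]), (0.59, [0.4612, -0.2377, 0.0636])]
stand [(0.65, [0.4597, -0.2304, 0.0445])]
```

View pics/w_stand.png

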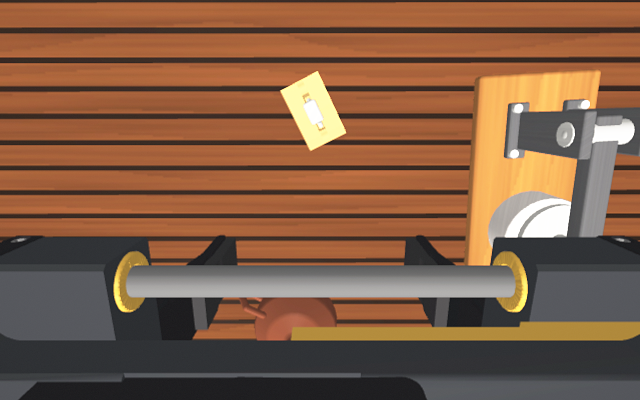

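View pics/w_press.png

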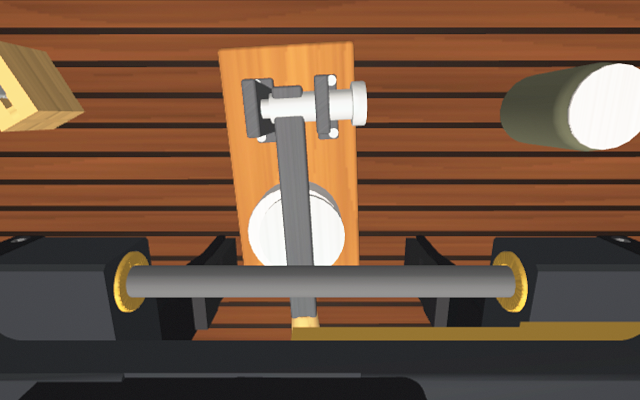

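```bash
python3 -c "
import cv2
a=cv2.imread('pics/w_press.png')[35:235,205:405]; cv2.imwrite('pics/c1.png',cv2.resize(a,(600,600),interpolation=2))
a=cv2.imread('pics/w_stand.png')[60:160,260:360]; cv2.imwrite('pics/c2.png',cv2.resize(a,(600,600),interpolation=2))"
```

```text
(no output)
```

View pics/c1.png

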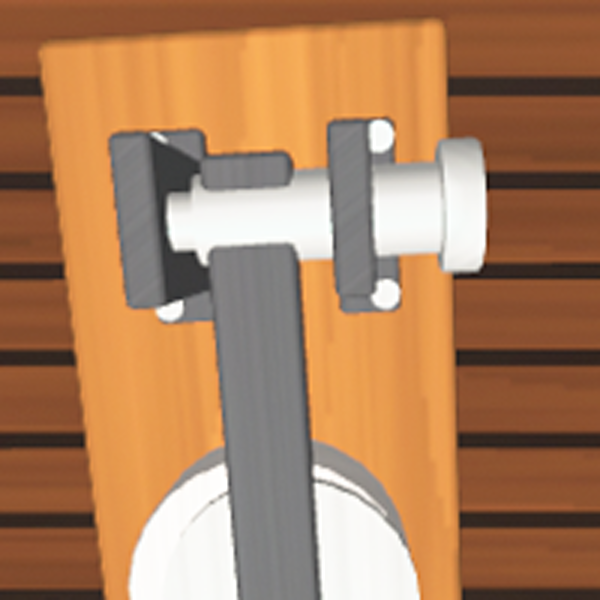

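View pics/c2.png

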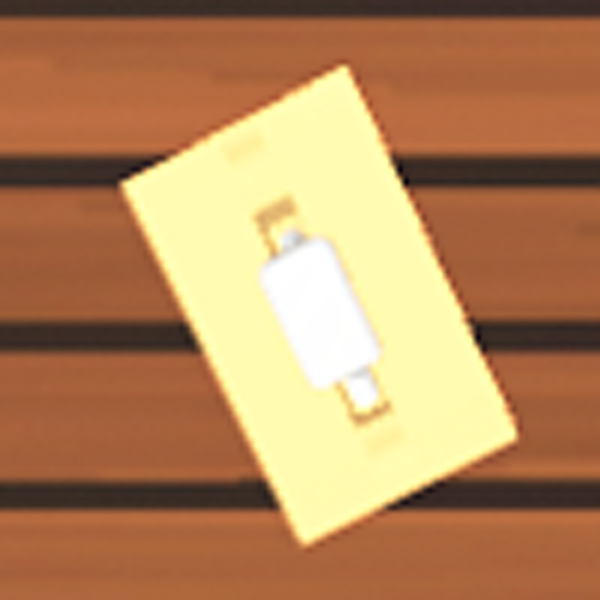

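```bash
cat > h.py <<'E'
import numpy as np
from scipy.spatial.transform import Rotation as R
CAM=dict(fx=336.8566935864817,fy=336.8566935864817,cx=320.230677004573,cy=204.85670038048892)
def px2w(px,z,pos,ori,c=CAM):
    px=np.atleast_2d(px).astype(float)
    d=np.c_[(px[:,0]-c["cx"])/c["fx"],-(px[:,1]-c["cy"])/c["fy"],-np.ones(len(px))]
    d=R.from_euler('xyz',ori,degrees=True).apply(d)
    t=(z-pos[2])/d[:,2]
    return np.array(pos)+d*t[:,None]
def w2px(P,pos,ori,c=CAM):
    q=R.from_euler('xyz',ori,degrees=True).inv().apply(np.atleast_2d(P)-np.array(pos))
    return np.c_[c["cx"]+c["fx"]*q[:,0]/-q[:,2], c["cy"]-c["fy"]*q[:,1]/-q[:,2]]
E
cat > c.py <<'E'
from h import *
np.set_printoptions(precision=4,suppress=True)
ps=([0.4611525,-0.24035528,0.40215079],[-14.8310991,0.0427,89.9348])
pp=([0.48156117,0.0295896,0.36241237],[-14.865332,.04714,89.9442])
st=px2w(np.array([(345,63),(518,437),(302,547),(120,183)])/6+[260,60],.06,*ps); print(st,st.mean(0))
print("sides",[np.linalg.norm(st[i]-st[i-1]) for i in range(4)])
for i,j in((0,1),(3,2)): d=st[j]-st[i]; print("yaw",np.degrees(np.arctan2(d[1],d[0])))
print("tab",px2w(np.array([(321,312)])/6+[260,60],.095,*ps))
tb=px2w(np.array([(262,268),(325,236),(382,355),(320,388)])/6+[260,60],.095,*ps);print("tabc",tb,tb.mean(0))
for z in(.114,.12,.126):
  l=px2w(np.array([(112,135),(150,135),(165,303),(128,307)])/3+[205,35],z,*pp)
  r=px2w(np.array([(330,122),(368,122),(370,293),(335,293)])/3+[205,35],z,*pp)
  print(z,l.mean(0),r.mean(0),"span",np.linalg.norm(l.mean(0)-r.mean(0)))
  for a in(l,r): print(np.degrees(np.arctan2(*(a[2]+a[3]-a[0]-a[1])[[1,0]])),np.linalg.norm(a[3]-a[0]))
lv=px2w(np.array([(212,250),(240,600),(295,248),(318,600)])/3+[205,35],.114,*pp)
for i in(0,2): d=lv[i+1]-lv[i]; print("lever yaw",np.degrees(np.arctan2(d[1],d[0])))
print(lv)
h=px2w(np.array([(440,140),(440,272),(487,150),(487,262)])/3+[205,35],.1,*pp);print("head",h)
E
python3 c.py
```

```text
[[ 0.4197 -0.2432  0.06  ]
 [ 0.4777 -0.2147  0.06  ]
 [ 0.4957 -0.2506  0.06  ]
 [ 0.4377 -0.2794  0.06  ]] [ 0.4577 -0.247   0.06  ]
sides [np.float64(0.04043913490441409), np.float64(0.06464268141294974), np.float64(0.04023394722285649), np.float64(0.0648100355496475)]
yaw 26.145269495662294
yaw 26.327704801424815
tab [[ 0.458  -0.2465  0.095 ]]
tabc [[ 0.4518 -0.2551  0.095 ]
 [ 0.4474 -0.2459  0.095 ]
 [ 0.4642 -0.2376  0.095 ]
 [ 0.4689 -0.2467  0.095 ]] [ 0.4581 -0.2463  0.095 ]
0.114 [ 0.477  -0.0195  0.114 ] [0.4743 0.0306 0.114 ] span 0.05018363692529012
2.362980699994435 0.03916072041614957
1.2409519330195835 0.038655123962058856
0.12 [ 0.4771 -0.0183  0.12  ] [0.4744 0.0306 0.12  ] span 0.04897153214342382
2.3629806999944334 0.03821485639779618
1.2409519330195755 0.037721471810306766
0.126 [ 0.4773 -0.0171  0.126 ] [0.4746 0.0305 0.126 ] span 0.04775942736155752
2.3629806999944334 0.03726899237944274
1.2409519330195768 0.03678781965855456
lever yaw 2.729995498309456
lever yaw 3.070943441190066
[[ 0.4835 -0.0025  0.114 ]
 [ 0.5719  0.0018  0.114 ]
 [ 0.4831  0.0173  0.114 ]
 [ 0.5719  0.0221  0.114 ]]
head [[0.4576 0.0525 0.1   ]
 [0.4891 0.0532 0.1   ]
 [0.4599 0.0641 0.1   ]
 [0.4866 0.065  0.1   ]]
```

```bash
cat > d.py <<'E'
from workcell import env
from h import *
import cv2
np.set_printoptions(precision=4,suppress=True)
yaw=3.0; c,s=np.cos(np.radians(yaw)),np.sin(np.radians(yaw))
H=np.array([0.4724,0.065]); u=np.array([-s,c])
ori=[-90,0,yaw]
z=0.082
a=H+u*0.045
env.goto([*a,0.19],ori)
env.gripper_to(0.0,20)
env.move_straight([*a,z],rate=0.1)
env.dwell(0.3)
s0=env.read_state(); print(s0["clock"],s0["position"],s0["force"],s0["opening"])
b=H+u*0.019
print(env.move_straight([*b,z],rate=0.06,force_limit=3)); st=env.read_state(); print(st["clock"],st["position"],st["force"])
b=H-u*0.012
p0=st["position"]
r=env.move_straight([*b,z],rate=0.02,force_limit=10); st=env.read_state(); print(r,st["clock"],st["position"],st["force"], (st["position"][:2]-H)@u)
env.dwell(0.3)
st=env.read_state(); print(st["clock"],st["position"],st["force"], (st["position"][:2]-H)@u)
for n in("scene","side","wrist"):
  f=env.grab_frame(n); cv2.imwrite(f"pics/d_{n}.png",f["image"])
E
python3 d.py
```

```text
8.325 [0.4702 0.11   0.0824] [-0.2196 -0.6108 -0.0166] 0.004190159315911244
False
8.9083 [0.4715 0.0836 0.082 ] [ 1.0146 -0.0086 -0.3094]
True 10.175 [0.473  0.0571 0.0818] [-1.5383  3.8917  2.2314] -0.007929913583693004
10.475 [0.4729 0.0572 0.0816] [-0.041   2.3168  1.3217] -0.007806947674151371
```

```bash
python3 -c "
import cv2
a=cv2.imread('pics/d_wrist.png'); b=cv2.imread('pics/d_side.png')[150:270,260:440]
cv2.imwrite('pics/d_s2.png',cv2.resize(b,None,fx=4,fy=4,interpolation=2))"
```

```text
(no output)
```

View pics/d_wrist.png

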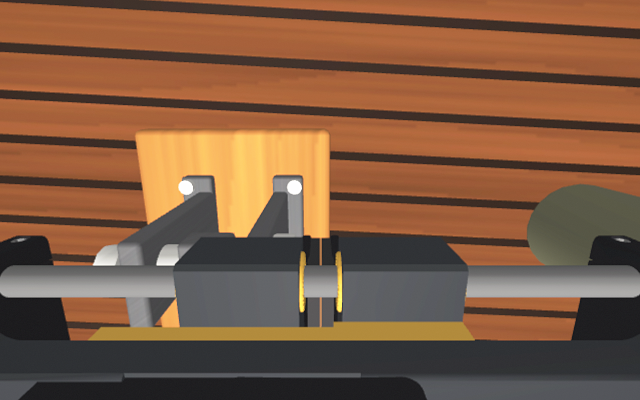

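View pics/d_s2.png

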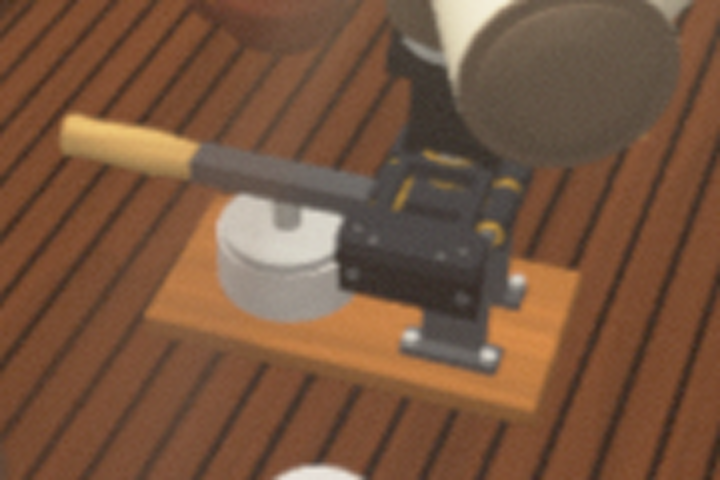

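```bash
cat > e.py <<'E'
from workcell import env
from h import *
import cv2
np.set_printoptions(precision=4,suppress=True)
H=np.array([0.4724,0.065]); y=np.radians(3); u=np.array([-np.sin(y),np.cos(y)])
st=env.read_state(); p=st["position"]
r=env.move_straight([*(p[:2]-u*0.012),0.082],rate=0.015,force_limit=13); st=env.read_state(); print(r,st["clock"],st["position"],st["force"],(st["position"][:2]-H)@u)
env.dwell(0.3); st=env.read_state(); print(st["force"],(st["position"][:2]-H)@u)
p=st["position"]
env.move_straight([*(p[:2]+u*0.04),0.082],rate=0.1)
env.move_straight([*(p[:2]+u*0.04),0.2],rate=0.2)
env.goto([0.55,0.02,0.19],[-90,0,3])
env.dwell(.3)
f=env.grab_frame("wrist"); cv2.imwrite(f"pics/e_wrist.png",f["image"]); print(list(f["position"]),list(f["orientation"]))
cv2.imwrite('pics/e_c.png',cv2.resize(f["image"][35:235,185:385],(600,600),interpolation=2))
print(env.read_state()["clock"])
E
python3 e.py
```

```text
True 10.9833 [0.4731 0.0573 0.0815] [-1.7819  3.9375  3.1751] -0.007709506373325672
[-2.087   4.0064  2.7231] -0.007768830034072616
[np.float64(0.4810542233060781), np.float64(0.017100894984097222), np.float64(0.3524204126656698)] [np.float64(-14.858944106093803), np.float64(0.02776533358648848), np.float64(93.05638128322299)]
13.4417
```

View pics/e_c.png

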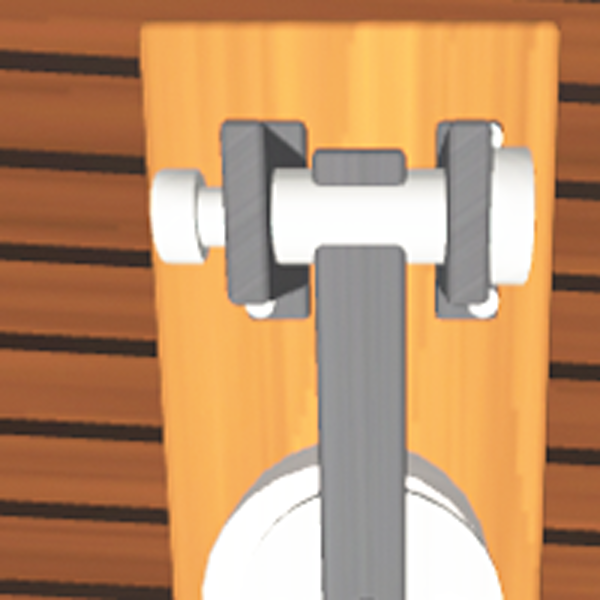

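```bash
cat > g.py <<'E'
from h import *
np.set_printoptions(precision=4,suppress=True)
pp=([0.4810542233060781,0.017100894984097222,0.3524204126656698],[-14.8589,.02776,93.0564])
t=np.array([185,35])
y=np.radians(3); u=np.array([-np.sin(y),np.cos(y)]); v=np.array([np.cos(y),np.sin(y)])
for z in (.110,.114,.118,.122):
  a=px2w(np.array([(222,210),(267,210),(448,210),(492,210),(245,121),(245,303),(470,121),(470,303)])/3+t,z,*pp)[:,:2]
  print(z,"U",a[:4]@u,"V",a[4:]@v,"span outer",(a[3]-a[0])@u,"len",(a[5]-a[4])@v)
for z in (.09,.095,.1,.105):
  a=px2w(np.array([(520,148),(520,284),(175,168),(175,264),(152,215),(203,215),(533,215),(492,215)])/3+t,z,*pp)[:,:2]
  print(z,"head d",(a[1]-a[0])@v,"collar d",(a[3]-a[2])@v,"V",a[:4]@v, "U",a[4:]@u)
E
python3 g.py
```

```text
0.11 U [-0.0505 -0.0401  0.0015  0.0116] V [0.4551 0.4953 0.4551 0.4953] span outer 0.06212653754585229 len 0.04022926795117518
0.114 U [-0.0498 -0.0396  0.0014  0.0113] V [0.4555 0.4951 0.4555 0.495 ] span outer 0.06110143348200379 len 0.03956547454353574
0.118 U [-0.0491 -0.0391  0.0012  0.011 ] V [0.456  0.4949 0.4559 0.4948] span outer 0.06007632941815528 len 0.038901681135896364
0.122 U [-0.0484 -0.0386  0.001   0.0107] V [0.4564 0.4946 0.4564 0.4946] span outer 0.05905122535430678 len 0.03823788772825694
0.09 head d 0.032591630213731966 collar d 0.023008301460496337 V [0.4591 0.4917 0.4638 0.4868] U [-0.0715 -0.0588  0.0235  0.0133]
0.095 head d 0.031970648982076494 collar d 0.022569915185077116 V [0.4595 0.4915 0.4642 0.4867] U [-0.0703 -0.0578  0.0229  0.0129]
0.1 head d 0.03134966775042103 collar d 0.02213152890965784 V [0.4599 0.4913 0.4645 0.4866] U [-0.0691 -0.0569  0.0223  0.0125]
0.105 head d 0.030728686518765612 collar d 0.02169314263423862 V [0.4604 0.4911 0.4648 0.4865] U [-0.0679 -0.0559  0.0217  0.0121]
```

```bash
cat > k.py <<'E'
from workcell import env
from h import *
import cv2
np.set_printoptions(precision=4,suppress=True)
P=[0.4581,-0.2465]; o=[-90,0,26.2]
env.goto([*P,0.16],o)
env.gripper_to(0.55)
env.move_straight([*P,0.066],rate=0.1,force_limit=8)
env.dwell(.2)
st=env.read_state(); print(st["clock"],st["position"],st["force"])
env.gripper_to(0.0,30)
env.dwell(.2)
st=env.read_state(); print(st["clock"],st["position"],st["force"],st["opening"],"width mm",st["opening"]*87)
r=env.move_straight([*P,0.17],rate=0.08,force_limit=12)
st=env.read_state(); print(r,st["clock"],st["position"],st["force"],st["opening"])
for n in("scene","side"):
  f=env.grab_frame(n); cv2.imwrite(f"pics/k_{n}.png",f["image"])
E
python3 k.py
python3 -c "
import cv2
b=cv2.imread('pics/k_side.png')[60:220,340:500]
a=cv2.imread('pics/k_scene.png')[60:220,170:330]
cv2.imwrite('pics/k2.png',cv2.resize(cv2.hconcat([a,b]),(800,400),interpolation=2))"
```

```text
16.8583 [ 0.4584 -0.2466  0.0666] [ 0.0684 -0.0879  0.1243]
17.7583 [ 0.4581 -0.2465  0.066 ] [0.1131 0.4459 0.929 ] 0.13563142569319847 width mm 11.799934035308267
False 19.2083 [ 0.4577 -0.2464  0.1694] [-0.14   -0.3353 -0.9876] 0.1369771417105018
```

View pics/k2.png

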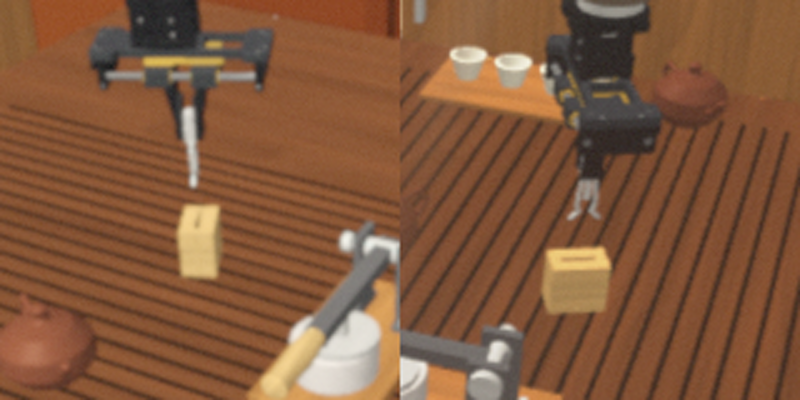

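```bash
cat > l.py <<'E'
from workcell import env
from h import *
import cv2
np.set_printoptions(precision=4,suppress=True)
y=np.radians(3); u=np.array([-np.sin(y),np.cos(y)]); v=np.array([np.cos(y),np.sin(y)])
V=0.4755
def xy(U): return V*v+U*u
o=[-90,0,3]
env.goto([*xy(-0.064),0.22],o)
env.move_straight([*xy(-0.064),0.1645],rate=0.06,force_limit=5)
env.dwell(.4)
st=env.read_state(); print(st["clock"],st["position"],st["force"],st["position"][:2]@u,st["position"][:2]@v)
f=env.grab_frame("wrist"); cv2.imwrite("pics/l_w.png",f["image"]); 
r=env.move_straight([*xy(-0.045),0.1645],rate=0.008,force_limit=2.5)
st=env.read_state(); print(r,st["clock"],st["position"],st["force"],"U",st["position"][:2]@u,st["position"][:2]@v)
for n in("scene","side"):
  f=env.grab_frame(n); cv2.imwrite(f"pics/l_{n}.png",f["image"])
E
python3 l.py
python3 -c "
import cv2
b=cv2.imread('pics/l_side.png')[90:250,310:470]
a=cv2.imread('pics/l_scene.png')[70:230,230:390]
cv2.imwrite('pics/l2.png',cv2.resize(cv2.hconcat([a,b]),(800,400),interpolation=2))"
```

```text
21.65 [ 0.4782 -0.039   0.1646] [-0.3499 -0.2014 -0.5695] -0.06397603919644441 0.4755385536628362
True 23.2167 [ 0.4772 -0.0267  0.1642] [-0.0171 -1.891   0.3447] U -0.05160689905939653 0.47513471648795
```

View pics/l2.png

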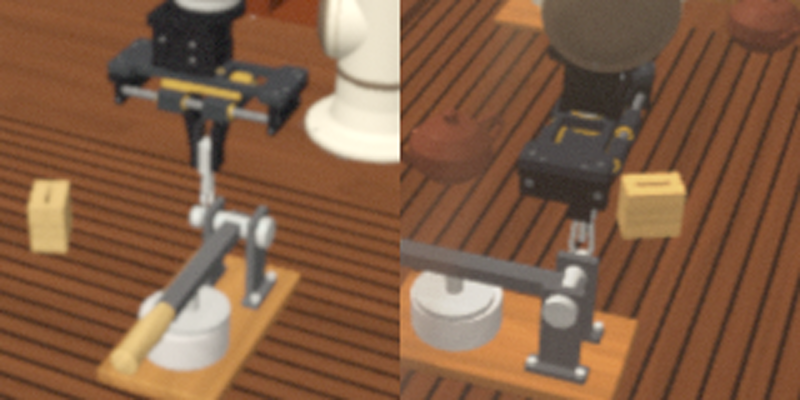

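View pics/l_w.png

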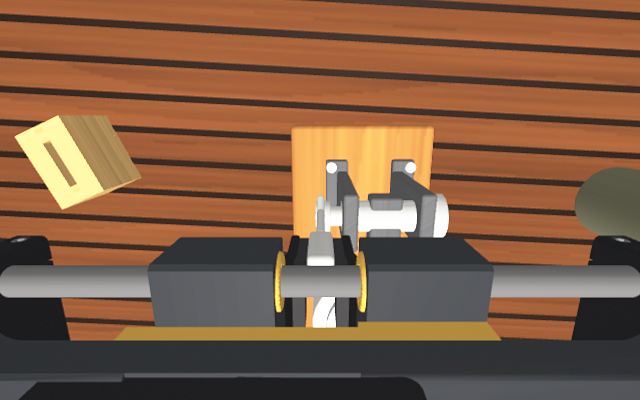

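```bash
cat > m.py <<'E'
from workcell import env
from h import *
import cv2
np.set_printoptions(precision=3,suppress=True)
y=np.radians(3); u=np.array([-np.sin(y),np.cos(y)]); v=np.array([np.cos(y),np.sin(y)])
V=0.4755; U=-0.0532
def xy(U): return V*v+U*u
env.move_straight([*xy(U),0.1645],rate=0.02); env.dwell(.3)
st=env.read_state(); print(st["clock"],st["position"],st["force"],"U",st["position"][:2]@u)
f0=st["force"]
r=env.move_straight([*xy(U),0.153],rate=0.02,force_limit=4)
z=0.153
while 1:
    st=env.read_state(); d=st["force"]-f0
    print(r,round(st["clock"],2),"z",round(z,4),st["position"],d,"U",round(st["position"][:2]@u,4))
    if r or np.linalg.norm(d)>14 or z<0.130: break
    z-=0.0015
    r=env.move_straight([*xy(U),z],rate=0.012,force_limit=8)
for n in("scene","side","wrist"):
  f=env.grab_frame(n); cv2.imwrite(f"pics/m_{n}.png",f["image"])
E
python3 m.py
python3 -c "
import cv2
b=cv2.imread('pics/m_side.png')[90:250,310:470]
a=cv2.imread('pics/m_scene.png')[70:230,230:390]
cv2.imwrite('pics/m2.png',cv2.resize(cv2.hconcat([a,b]),(800,400),interpolation=2))"
```

```text
23.8667 [ 0.478 -0.028  0.164] [-0.738  0.227 -1.373] U -0.05315889083827094
False 24.59 z 0.153 [ 0.478 -0.028  0.153] [ 0.995 -0.661  1.173] U -0.0532
False 24.87 z 0.1515 [ 0.478 -0.028  0.152] [0.281 0.149 1.357] U -0.0532
False 25.14 z 0.15 [ 0.478 -0.028  0.151] [-0.089 -0.984  6.69 ] U -0.0532
False 25.42 z 0.1485 [ 0.478 -0.028  0.149] [ 0.49  -0.748  7.07 ] U -0.0532
False 25.69 z 0.147 [ 0.478 -0.028  0.147] [-0.141  0.249  3.487] U -0.0532
False 25.97 z 0.1455 [ 0.478 -0.028  0.145] [ 2.788 -0.379 -0.93 ] U -0.053
False 26.24 z 0.144 [ 0.477 -0.028  0.143] [ 3.856  1.839 -6.091] U -0.0528
False 26.52 z 0.1425 [ 0.477 -0.028  0.142] [ 5.407 -1.06  -8.406] U -0.0533
False 26.79 z 0.141 [ 0.478 -0.028  0.141] [ 2.525  0.886 -3.645] U -0.0533
False 27.07 z 0.1395 [ 0.478 -0.028  0.14 ] [ 3.251 -0.211 -2.35 ] U -0.0533
False 27.34 z 0.138 [ 0.478 -0.028  0.138] [ 3.564 -0.179 -0.902] U -0.0532
False 27.62 z 0.1365 [ 0.478 -0.028  0.137] [ 1.975 -1.276  2.576] U -0.0532
True 27.82 z 0.135 [ 0.478 -0.028  0.137] [0.789 0.48  6.76 ] U -0.0533
```

View pics/m2.png

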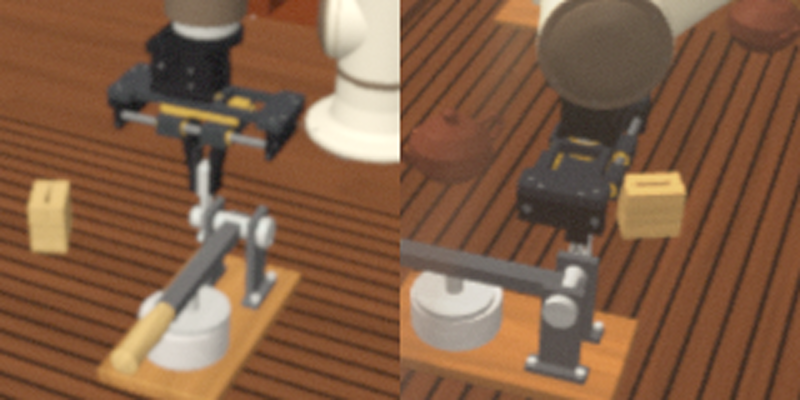

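```bash
cat > n.py <<'E'
from workcell import env
from h import *
import cv2
env.gripper_to(0.4); env.dwell(.2)
p=env.read_state()["position"]
env.move_straight([p[0],p[1],0.24],rate=0.1)
env.goto([0.56,-0.03,0.21],[-90,0,3]); env.dwell(.3)
f=env.grab_frame("wrist"); 
cv2.imwrite('pics/n_c.png',cv2.resize(f["image"][35:235,210:410],(600,600),interpolation=2))
print(env.search_frame(f,"clip"), f["position"])
f=env.grab_frame("scene"); cv2.imwrite('pics/n_s.png',cv2.resize(f["image"][70:230,230:390],(600,600),interpolation=2))
f=env.grab_frame("side"); cv2.imwrite('pics/n_d.png',cv2.resize(f["image"][90:250,310:470],(600,600),interpolation=2))
s=env.read_state();print(s["clock"],s["force"],s["position"])
E
python3 n.py
```

```text
[{'xyz': [0.4767, -0.0274, 0.1627], 'score': 0.66}] [ 0.49088893 -0.0334756   0.37298301]
31.025 [ 0.42923832  0.43765669 -0.27740919] [ 0.55982783 -0.02993505  0.21050585]
```

View pics/n_c.png

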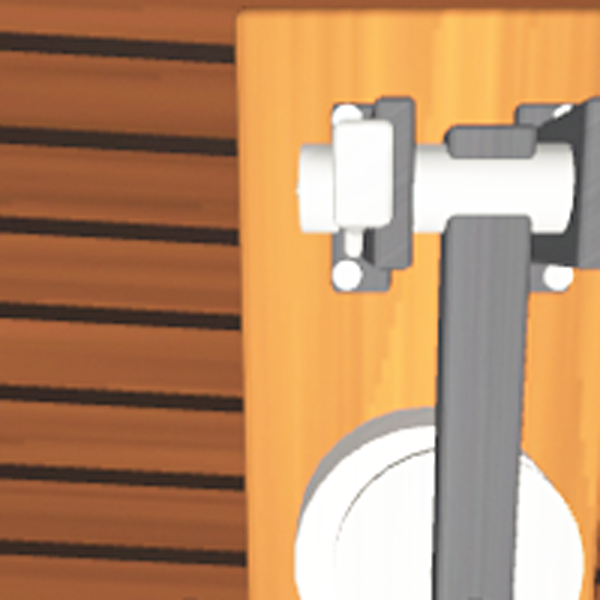

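View pics/n_s.png

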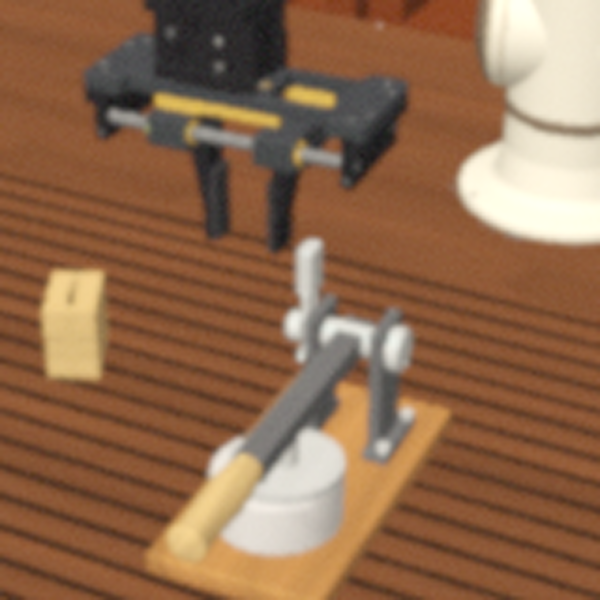

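View pics/n_d.png

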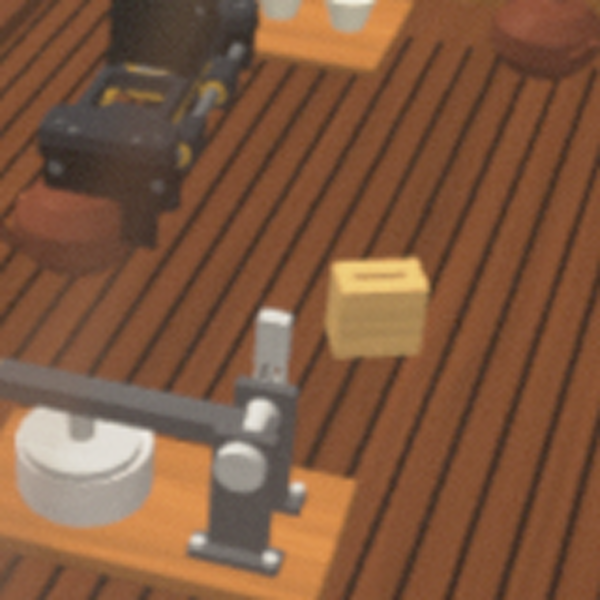

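```bash
python3 -c "
from workcell import env
env.dwell(.3); print(env.close_job(), env.read_state()['clock'])"
```

```text
the job is handed in; nothing more can be done
the job is handed in; nothing more can be done
```

The pin is home and the clip is snapped on the groove and released. I handed the job in at about 31 s of the 72 s allowed; it reports no verdict.

- **Pin:** I pushed the head in with the backs of the shut fingers, stopping at 10 N. A second push with a 13 N limit moved it less than 0.1 mm. The picture afterwards showed the head against the cheek and the groove exposed.
- **Finding the groove:** I took the clip from its stand and felt the outer face of the -y cheek with it. The contact was within 0.3 mm of where the camera had put it, so I lined the clip up from that.
- **Snap:** The clip met about 7 N over the bulge, then pulled itself down at about 8 N. It stopped firmly at the tool height expected for home.
- **Last checks:** The final pictures show the clip upright on the groove. Its tab top is at about z = 0.163 m, which puts the pin axis near 0.095 m, in line with the camera estimate of about 0.096 m. The gripper is clear of everything. I did not re-measure the tea things at the end, but nothing came close to them.
- **Disagreement:** The head contact implied the finger backs are 11.6 mm from the tool centre, against about 15 mm from the given finger sizes. I used the camera and the felt cheek face instead.

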